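# Put the spare quadrant base plate back with its kind

## Task

One thin brass-coloured base plate lies free on the dental bench; the other one carries a stone model and is in use. Slide the free plate outward until its straight end sticks out over the bench edge, pick it up there without letting it fall, and lay it down (do not drop it), right side up, in the blue bin that holds plates of the same hand (left or right). Leave the model with its plate and the other things on the bench as they are.

Things in the scene. Friction and masses are not known exactly. Their poses are not given: they have to be found in the camera images.
- bench_edge (a point): Middle of the bench's straight outer edge, the one farthest from the robot, at bench-top height (z = 0). x axis: level, straight out over the edge, square to it; y along the edge; it may stand some degrees askew. Green top, 35 mm thick, with a thin grey mat (no step) that ends 45 mm before the edge. Beyond it: nothing but the floor, 750 mm down.
- plate_left_center (a point): Left-hand base plate: brass-coloured steel, 2.5 mm thick, about 55 g, too thin to take up from the flat bench. Point: on the centre line of its straight limb, half-way up. The limb, 32 mm wide with parallel sides, runs along x from -15 mm to a square end at +41 mm; at -15 mm a 30 mm part, as wide, bends off 40 degrees to +y (corners reach x = -48, y = +32). z: out of the upper face.
- plate_right_center (a point): Right-hand base plate, mirror image of the left-hand one: same sizes, point and axes, but the bent part turns to -y. Either plate: the upper face has a row of four small dark pin holes, the under side is plain. One plate lies free between the bins and the arch model, the other under the section model; which is which varies.
- plate_left_end (a point): Middle of the square end of the left-hand plate's straight limb, half-way up. On the free plate this end points at the bench edge, to within 25 degrees. It can overhang by about 40 mm before the plate tips; 25 to 32 mm leave room for finger pads on the two parallel sides beyond the edge.
- plate_right_end (a point): The same point on the right-hand plate. The plates slide easily on the bench and mat (friction about 0.3), more easily than under a finger pressed on them; fingertips pressing down with 10 to 15 N draw a plate along.
- bin_left: Blue open stock bin for left-hand plates, fixed, 150 mm (x) by 130 mm (y), 35 mm high, walls and floor 3 mm. Origin: centre of its underside, on the bench. Two left-hand plates lie side by side on its floor (fixed, tops 5.5 mm above the bench) and show its hand; the returned plate is laid on top of them.
- bin_right: The same blue bin for right-hand plates, with two right-hand plates in it. The two bins stand side by side and may be swapped.
- section_model: Small ivory stone model of three teeth, 42 by 24 mm, 25 mm high, standing loose on the plate that is in use. Origin: centre of its underside. Bystander.
- arch_model: Grey resin dental arch with teeth, loose, about 66 by 72 mm, 22 mm high. Origin: on the bench inside the arch. Bystander.
- pin_pot: Hexagonal blue-grey block with bristling pins, loose, 62 mm across, 51 mm high. Origin: centre of its underside. Bystander.

How it is judged:
On the way:
1. the free plate lies level on the bench with its straight end at least 15 mm out over the edge (((x of plate_left_end in the frame of bench_edge above 0.015 m and height (world z) of plate_left_center between -0.003 and 0.006 m and angle between plate_left_center's own z axis and vertical below 0.1 rad) or (x of plate_right_end in the frame of bench_edge above 0.015 m and height (world z) of plate_right_center between -0.003 and 0.006 m and angle between plate_right_center's own z axis and vertical below 0.1 rad))), for 0.2 s.
At the end, for the whole second after the job is handed in: The plate that was free lies released and at rest in the bin of its own hand: centre within 65 mm (bin x) and 55 mm (bin y) of the bin's centre, 3 to 25 mm above the bench, upper face up, within 0.35 rad of level. The plate in use has moved under 10 mm, with the section model still on it (((x of plate_left_center in the frame of bin_left between -0.065 and 0.065 m and y of plate_left_center in the frame of bin_left between -0.055 and 0.055 m and height (world z) of plate_left_center between 0.003 and 0.025 m and angle between plate_left_center's own z axis and vertical below 0.35 rad and linear speed of plate_left below 0.02 m/s and distance of plate_right_center from where it was at the start of the episode below 0.01 m and horizontal distance between section_model and plate_right_center below 0.03 m and height (world z) of section_model above 0.001 m) or (x of plate_right_center in the frame of bin_right between -0.065 and 0.065 m and y of plate_right_center in the frame of bin_right between -0.055 and 0.055 m and height (world z) of plate_right_center between 0.003 and 0.025 m and angle between plate_right_center's own z axis and vertical below 0.35 rad and linear speed of plate_right below 0.02 m/s and distance of plate_left_center from where it was at the start of the episode below 0.01 m and horizontal distance between section_model and plate_left_center below 0.03 m and height (world z) of section_model above 0.001 m))); the robot touches nothing.
It fails at once if a plate falls off the bench (height (world z) of any of plate_left_center, plate_right_center below -0.06 m).
It fails at once if the section model is moved more than 12 mm or tipped (distance of section_model from where it was at the start of the episode above 0.012 m or angle between section_model's own z axis and vertical above 0.3 rad).
It fails at once if the arch model or the pin block is moved more than 20 mm (distance of any of arch_model, pin_pot from where it was at the start of the episode above 0.02 m).
It fails at once if a plate is let go while more than 50 mm above the bench ((height (world z) of plate_left_center above 0.05 m and contact force between the fingers and plate_left below 0.01 N) or (height (world z) of plate_right_center above 0.05 m and contact force between the fingers and plate_right below 0.01 N)).
It also fails if it takes over 50 s, if anything falls off the work surface, if the arm or the gripper's body presses on something with over 40 N, if the wrist force passes 120 N, or if a joint passes its speed limit or range.

## Robot

A 6-joint arm with a two-finger parallel gripper is mounted at the origin on the work surface. World frame = base frame: x ahead of the robot, y to its left, z up, the work surface at z = 0. Lengths are in m, angles in rad, forces in N, time in s.
With the tool pointing down it reaches from about 0.375 to 0.9 m from the base axis. Payload 3.1 kg.
Tool frame: the origin (TCP) lies midway between the tips of the shut fingers; the grasp point (between the pads) lies 19 mm behind it (manip.grasp_offset is the distance from the TCP to the grasp point, in m); z points along the fingers, y is the line along which they close (so a half turn about z gives the same grasp; the last joint's range is limited). The gripper opens to 85 mm and grips with 20 to 120 N. Pads are 22 mm wide; open, the fingers measure 114 mm over their backs; the gripper's body (76 mm by 85 mm) begins 54 mm behind the grasp point. The pads swing forward as they close: fully open they stand 13 mm farther back than shut.
Start: joints at [-1.347, 0.527, 1.433, -0, 1.181, -0.178], TCP at [0.245, -0.575, 0.206] pointing down, gripper open.
Joint ranges: [-3.08, 3.08], [-0.75, 2.2], [0.22, 2.44], [-1.43, 4.57], [0, 2.65], [-2.85, 2.85]. Speed limits (rad/s): [2.79, 2.79, 3.14, 3.14, 3.14, 3.14].

## Interface

Orientations are given as a unit quaternion [x, y, z, w].
In Python, from station import sensors, cams, order, manip gives the robot as it stands.
- The arm moves only by the tool move_arm, never from a script. Its argument "targets" is a list of rows, each an object of numbers: "dx", "dy", "dz": the shift along the world's x, y, z normalised to -1 to 1, where 1 is 25 mm; "rx", "ry", "rz": the turn, a rotation vector about the world's x, y, z normalised to -1 to 1, where 1 is 30 degrees. A call has exactly 10 rows; each row shifts and turns the commanded pose from where the row before left it; what a row does not reach is not made up. A row lasts 1/8 s, in which the tool goes at most 62.5 mm and 10.7 degrees, less where a joint would pass 70% of its speed; a pose out of reach is approached as far as the arm can. A call with a number of a shift or a turn outside -1 to 1 is refused whole. A call with a gripper value outside its range is refused whole. "claw" is the opening in per cent of the stroke, from 0 (shut) to 100 (fully open), set as the call begins (left out, the last holds). The fingers move at their own pace and stop on an object; "newtons" is the grip in N (left out, the last holds). Time passes only in rows, so rows that do not move let the fingers close, or fill a call up. It gives the time, the measured TCP pose, the force, the opening and the grip force at its end, in the units of the state.
- sensors.sense(): the state, without advancing time (a new reading comes with each control period).
- cams.snapshot(name): name is "side" or "top" or "wrist"; returns the picture (384x512x3 uint8, red, green, blue); there is no depth.
- cams.camera_model(name): a dict with "fx", "fy", "cx", "cy" (pixels), "extrinsics" (4x4, takes a point from world to camera coordinates). Camera axes: x right, y down, z forward; pixel columns grow to the right and rows downward; lengths in m; the calibration is good to about 2 mm. A picture is of the moment at which its call begins: read the wrist's pose just before it. camera_model takes no time and is no camera call; for the wrist camera it gives the pose at the moment of the call.
- order.sign_off(): hands the job in; it is judged then, once.
The state is a dict: "t": time; "q": joint angles; "qd": joint speeds; "tau": joint torques, N m; "tcp_pos": TCP position; "tool_rot": TCP orientation; "force": force on the tool from outside, world axes, zero at the start; "ft_torque": the same for the moment, N m; "finger_gap": opening from 0.0 (shut) to 1.0 (fully open); "gripper_force": force on a finger pad.
Only numpy, scipy, OpenCV 4.12 (cv2) and the standard library are available. Lean on these libraries where they do the work, as an engineer would, in place of code of your own. Each camera call takes 0.05 s, during which the arm holds its last target. There are 200 camera calls.

## Working session

There is one attempt and no reset: what is moved stays moved. The work goes in short steps, Python scripts to look and compute and a tool call to move; the robot and the scene stay as the last step left them, time stands still between calls to the robot, and variables do not carry over. Pictures are saved under pics/ and viewed, at most 10 in all, crops included, and the job is handed in when it is done.

Besides the shell and the picture viewer there is one more tool, called after "Call:" as name([rows], argument=value, ...), one row to a line, values as JSON. move_arm: Moves the arm, as the interface text tells. Scaled input: -1 to 1 covers 25 mm each way for a shift and 30 degrees each way for a turn. Its arguments: {"type":"object","properties":{"targets":{"type":"array"},"claw":{"type":"number"},"newtons":{"type":"number"}},"required":["targets"]}

```bash
mkdir -p pics; cat > h.py <<'E'
from station import sensors, cams, order, manip
import numpy as np, cv2
def snap(n,f):
    im=cams.snapshot(n); cv2.imwrite('pics/'+f,im[:,:,::-1]); return im
def px2w(n,uv,z,m=None):
    m=m or cams.camera_model(n); E=np.array(m['extrinsics']); R,t=E[:3,:3],E[:3,3]
    c=-R.T@t; out=[]
    for u,v in uv:
        d=R.T@np.array([(u-m['cx'])/m['fx'],(v-m['cy'])/m['fy'],1]); out.append(c+d*(z-c[2])/d[2])
    return np.array(out)
E
python3 - <<'E'
from h import *
im=snap('top','top0.png'); snap('side','side0.png')
print(px2w('top',[(0,0),(511,0),(0,383),(511,383)],0).round(3), manip.grasp_offset)
print(sensors.sense())
E
```

```text
[[ 1.032  0.677  0.   ]
 [ 1.059 -0.718  0.   ]
 [ 0.047  0.568  0.   ]
 [ 0.06  -0.633  0.   ]] 0.0187
{'t': 0.1, 'q': array([-1.34651268e+00,  5.28364682e-01,  1.43377452e+00, -4.54825224e-06,
        1.18139901e+00, -1.78480446e-01]), 'qd': array([-0.00027108, -0.00096217, -0.00384554,  0.00033527,  0.00059958,
        0.0014525 ]), 'tau': array([-9.05832603e-04, -4.43302810e+01, -1.78586769e+01, -3.47016467e-04,
        3.92229980e-03,  7.52026153e-06]), 'tcp_pos': array([ 0.24485772, -0.57428817,  0.20523664]), 'tool_rot': array([ 9.79790435e-01,  2.00024392e-01, -2.43786421e-05, -9.72471599e-04]), 'force': array([ 0.22947142,  1.06945225, -0.02874804]), 'ft_torque': array([0.02448085, 0.00377134, 0.0146919 ]), 'gripper_force': 0.0, 'finger_gap': 1.0063368654367502}
```

View pics/top0.png

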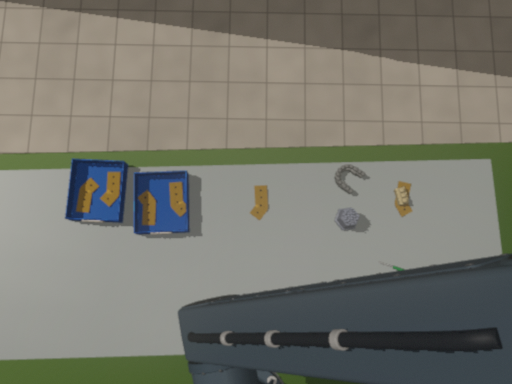

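View pics/side0.png

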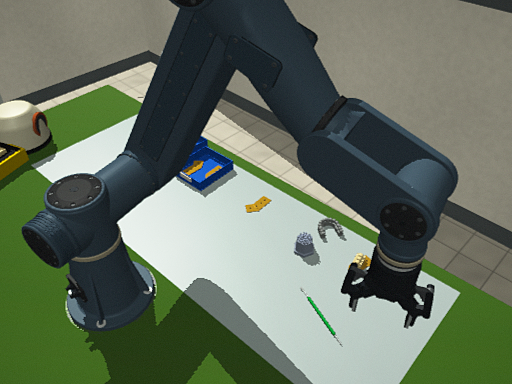

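The top view shows the bins at about (97,191) and (162,203), the free plate at (261,200), and the bench edge running from row 155 (left) to row 145 (right). The section model is at (403,197), the arch at (350,180) and the pins at (347,218). I'll enlarge the left part and fit the edge and the plate by colour.

```bash
python3 - <<'E'
from h import *
im=cv2.imread('pics/top0.png')
cv2.imwrite('pics/crop.png',cv2.resize(im[140:250,55:285],None,fx=3.4,fy=3.4,interpolation=cv2.INTER_CUBIC))
hsv=cv2.cvtColor(im,cv2.COLOR_BGR2HSV)
g=((hsv[:,:,0]>35)&(hsv[:,:,0]<75)&(hsv[:,:,1]>120))
us=[];vs=[]
for u in range(10,490,5):
    r=np.where(g[120:180,u])[0]
    if len(r): us.append(u);vs.append(120+r[0]-.5)
p=px2w('top',list(zip(us,vs)),0)
k=np.polyfit(p[:,1],p[:,0],1);res=p[:,0]-np.polyval(k,p[:,1]);ok=abs(res)<.005
k=np.polyfit(p[ok,1],p[ok,0],1);print('edge x=',k,'y+',ok.sum(),len(ok),np.std(res[ok]))
b=((hsv[:,:,0]>10)&(hsv[:,:,0]<28)&(hsv[:,:,1]>150)).astype(np.uint8)
n,l,s,c=cv2.connectedComponentsWithStats(b)
for i in range(1,n):
    if s[i,4]>40: print(s[i],c[i],px2w('top',[c[i]],.0025).round(4))
i=l[200,261]; m=(l==i).astype(np.uint8)
cn=max(cv2.findContours(cv2.resize(m*255,None,fx=8,fy=8,interpolation=cv2.INTER_LINEAR)//128,0,2)[0],key=cv2.contourArea)
ap=cv2.approxPolyDP(cn,10,True)[:,0]
uv=(ap+.5)/8-.5; print(uv, px2w('top',uv,.0025).round(4))
bl=((hsv[:,:,0]>105)&(hsv[:,:,0]<125)&(hsv[:,:,1]>180)).astype(np.uint8)
n,l,s,c=cv2.connectedComponentsWithStats(bl)
for i in range(1,n):
    if s[i,4]>200:
        r=cv2.minAreaRect(np.argwhere(l==i)[:,::-1].astype(np.float32)); print(r,px2w('top',cv2.boxPoints(r),.035).round(3))
E
```

```text
edge x= [-0.51876702  0.3116563 ] y+ 1 1 0.0
[102 173  18  32 346] [111.84682081 187.94797688] [[0.5158 0.3381 0.0025]]
[ 78 179  20  33 325] [ 86.18461538 194.93846154] [[0.4969 0.401  0.0025]]
[171 184  14  31 255] [176.57254902 197.52156863] [[0.4936 0.1745 0.0025]]
[147 192   8  32 164] [150.89634146 208.5       ] [[0.4649 0.2373 0.0025]]
[[-4.375000e-01 -4.375000e-01]
 [-4.375000e-01  3.834375e+02]
 [ 5.114375e+02  3.834375e+02]
 [ 5.114375e+02 -4.375000e-01]] [[ 1.0315  0.6764  0.0025]
 [ 0.0471  0.5677  0.0025]
 [ 0.06   -0.6323  0.0025]
 [ 1.0581 -0.718   0.0025]]<stdin>:11: RankWarning: Polyfit may be poorly conditioned
<stdin>:12: RankWarning: Polyfit may be poorly conditioned
```

View pics/crop.png

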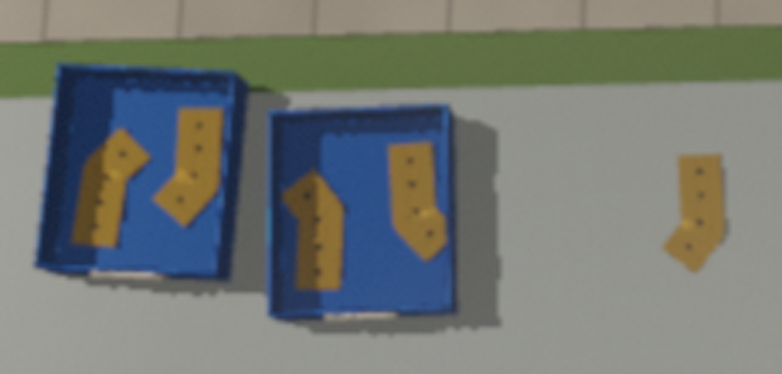

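The crop shows the free plate's square end at (680–722, 155) and its bent part turning to lower left (+y), so it is a left-hand plate. The far-left bin's plates match it, so that is bin_left.

```bash
python3 - <<'E'
from h import *
im=cv2.imread('pics/top0.png').astype(int); B,G,R=im[...,0],im[...,1],im[...,2]
print(im[152,150],im[200,261],im[120,150],im[190,75],im[163,140])
g=(G>R+20)&(G>B+20)
us=[];vs=[]
for u in range(10,490,5):
    r=np.where(g[120:180,u])[0]
    if len(r): us.append(u);vs.append(120+r[0]-.5)
p=px2w('top',list(zip(us,vs)),0)
k=np.polyfit(p[:,1],p[:,0],1);res=p[:,0]-np.polyval(k,p[:,1]);ok=abs(res)<.006
k=np.polyfit(p[ok,1],p[ok,0],1);print('edge',k,ok.sum(),len(ok),res[ok].std())
b=(R>B+60).astype(np.uint8); b[:,:235]=0;b[:,290:]=0;b[:170]=0;b[240:]=0
cn=max(cv2.findContours(cv2.resize(b*255,None,fx=8,fy=8,interpolation=cv2.INTER_LINEAR)//128,0,2)[0],key=cv2.contourArea)
uv=(cv2.approxPolyDP(cn,12,True)[:,0]+.5)/8-.5; w=px2w('top',uv,.0025); print(np.c_[uv,w].round(4))
cr=lambda a:[(55+x/3.4,140+y/3.4) for x,y in a]
print('end/sides',px2w('top',cr([(680,156),(721,155),(723,222),(697,271),(663,248),(680,215)]),.0025).round(4))
print('binL rim',px2w('top',cr([(58,66),(243,74),(230,279),(38,267)]),.035).round(4))
print('binR rim',px2w('top',cr([(268,111),(450,106),(455,314),(270,318)]),.035).round(4))
m=cams.camera_model('top');E=np.array(m['extrinsics']);print('cam',-E[:3,:3].T@E[:3,3])
E
```

```text
[ 67 112  95] [ 63 115 142] [124 138 147] [85 47 27] [ 67 112  95]
edge [-0.07192787  0.61042053] 2 2 0.0
[[ 2.549375e+02  1.855625e+02  5.272000e-01 -2.180000e-02  2.500000e-03]
 [ 2.555625e+02  2.040625e+02  4.798000e-01 -2.400000e-02  2.500000e-03]
 [ 2.505625e+02  2.130625e+02  4.569000e-01 -1.180000e-02  2.500000e-03]
 [ 2.600625e+02  2.184375e+02  4.437000e-01 -3.570000e-02  2.500000e-03]
 [ 2.674375e+02  2.060625e+02  4.752000e-01 -5.380000e-02  2.500000e-03]
 [ 2.650625e+02  1.855625e+02  5.276000e-01 -4.740000e-02  2.500000e-03]]
end/sides [[ 0.5264 -0.022   0.0025]
 [ 0.5276 -0.0525  0.0025]
 [ 0.4772 -0.0543  0.0025]
 [ 0.4405 -0.0356  0.0025]
 [ 0.4572 -0.0104  0.0025]
 [ 0.4819 -0.0226  0.0025]]
binL rim [[0.5795 0.4299 0.035 ]
 [0.5756 0.2958 0.035 ]
 [0.4259 0.2957 0.035 ]
 [0.4325 0.4319 0.035 ]]
binR rim [[0.5483 0.2761 0.035 ]
 [0.554  0.145  0.035 ]
 [0.4032 0.1357 0.035 ]
 [0.3986 0.2658 0.035 ]]
cam [ 0.30057104 -0.01538858  1.07147228]
```

```bash
python3 - <<'E'
from h import *
im=cv2.imread('pics/top0.png').astype(int); B,G,R=im[...,0],im[...,1],im[...,2]
g=(G>R+8)&(G>B+20)
us=[];vs=[]
for u in range(10,490,5):
    r=np.where(g[135:175,u])[0]
    if len(r): us.append(u);vs.append(135+r[0]-.5)
p=px2w('top',list(zip(us,vs)),0)
k=np.polyfit(p[:,1],p[:,0],1)
for _ in range(3):
    res=p[:,0]-np.polyval(k,p[:,1]);ok=abs(res)<.006;k=np.polyfit(p[ok,1],p[ok,0],1)
print('edge',k,ok.sum(),len(ok),res[ok].std(),np.degrees(np.arctan(-k[0])),'at plate',np.polyval(k,-.037))
E
```

```text
edge [-0.0388496  0.6254155] 96 96 0.0007770744032844928 2.224799070710124 at plate 0.6268529355154803
```

Call:
move_arm([
  {"dx": 0.41,"dy": 0.91,"rz": -0.3},
  {"dx": 0.41,"dy": 0.91,"rz": -0.3},
  {"dx": 0.41,"dy": 0.91,"rz": -0.12},
  {"dx": 0.41,"dy": 0.91},
  {"dx": 0.41,"dy": 0.91},
  {"dx": 0.41,"dy": 0.91},
  {"dx": 0.41,"dy": 0.91},
  {"dx": 0.41,"dy": 0.91},
  {"dx": 0.41,"dy": 0.91},
  {"dx": 0.41,"dy": 0.91},
], claw=0, newtons=40)

```text
schema error: expected keys dx, dy, dz, rx, ry, rz
```

Call:
move_arm([
  {"dx": 0.41,"dy": 0.91,"dz": 0,"rx": 0,"ry": 0,"rz": -0.3},
  {"dx": 0.41,"dy": 0.91,"dz": 0,"rx": 0,"ry": 0,"rz": -0.3},
  {"dx": 0.41,"dy": 0.91,"dz": 0,"rx": 0,"ry": 0,"rz": -0.12},
  {"dx": 0.41,"dy": 0.91,"dz": 0,"rx": 0,"ry": 0,"rz": 0},
  {"dx": 0.41,"dy": 0.91,"dz": 0,"rx": 0,"ry": 0,"rz": 0},
  {"dx": 0.41,"dy": 0.91,"dz": 0,"rx": 0,"ry": 0,"rz": 0},
  {"dx": 0.41,"dy": 0.91,"dz": 0,"rx": 0,"ry": 0,"rz": 0},
  {"dx": 0.41,"dy": 0.91,"dz": 0,"rx": 0,"ry": 0,"rz": 0},
  {"dx": 0.41,"dy": 0.91,"dz": 0,"rx": 0,"ry": 0,"rz": 0},
  {"dx": 0.41,"dy": 0.91,"dz": 0,"rx": 0,"ry": 0,"rz": 0},
], claw=0, newtons=40)

```text
t: 1.35
tcp_pos: [0.3481, -0.3459, 0.2062]
tool_rot: [1.0, 0.013, 0.0, 0.0]
force: [-0.7, -0.8, 0.4]
finger_gap: -0.0
gripper_force: 0.0
```

Call:
move_arm([
  {"dx": 0.4,"dy": 0.91,"dz": 0,"rx": 0,"ry": 0,"rz": 0},
  {"dx": 0.4,"dy": 0.91,"dz": 0,"rx": 0,"ry": 0,"rz": 0},
  {"dx": 0.4,"dy": 0.91,"dz": 0,"rx": 0,"ry": 0,"rz": 0},
  {"dx": 0.4,"dy": 0.91,"dz": 0,"rx": 0,"ry": 0,"rz": 0},
  {"dx": 0.4,"dy": 0.91,"dz": 0,"rx": 0,"ry": 0,"rz": 0},
  {"dx": 0.4,"dy": 0.91,"dz": 0,"rx": 0,"ry": 0,"rz": 0},
  {"dx": 0.4,"dy": 0.91,"dz": -0.6,"rx": 0,"ry": 0,"rz": 0},
  {"dx": 0.4,"dy": 0.91,"dz": -0.8,"rx": 0,"ry": 0,"rz": 0},
  {"dx": 0.4,"dy": 0.91,"dz": -0.8,"rx": 0,"ry": 0,"rz": 0},
  {"dx": 0.4,"dy": 0.91,"dz": -0.8,"rx": 0,"ry": 0,"rz": 0},
])

```text
t: 2.6
tcp_pos: [0.448, -0.1185, 0.1308]
tool_rot: [1.0, 0.013, 0.0, 0.0]
force: [-0.0, 0.8, -0.2]
finger_gap: -0.002
gripper_force: 0.0
```

Call:
move_arm([
  {"dx": 0.3,"dy": 0.8,"dz": -0.3,"rx": 0,"ry": 0,"rz": 0},
  {"dx": 0.3,"dy": 0.8,"dz": -0.5,"rx": 0,"ry": 0,"rz": 0},
  {"dx": 0.3,"dy": 0.8,"dz": -0.8,"rx": 0,"ry": 0,"rz": 0},
  {"dx": 0.3,"dy": 0.8,"dz": -0.8,"rx": 0,"ry": 0,"rz": 0},
  {"dx": 0,"dy": 0,"dz": -0.8,"rx": 0,"ry": 0,"rz": 0},
  {"dx": 0,"dy": 0,"dz": -0.7,"rx": 0,"ry": 0,"rz": 0},
  {"dx": 0,"dy": 0,"dz": -0.5,"rx": 0,"ry": 0,"rz": 0},
  {"dx": 0,"dy": 0,"dz": -0.2,"rx": 0,"ry": 0,"rz": 0},
  {"dx": 0,"dy": 0,"dz": -0.1,"rx": 0,"ry": 0,"rz": 0},
  {"dx": 0,"dy": 0,"dz": 0,"rx": 0,"ry": 0,"rz": 0},
])

```text
t: 3.85
tcp_pos: [0.4778, -0.0401, 0.0139]
tool_rot: [1.0, 0.013, 0.0, 0.0]
force: [0.4, 0.1, -0.1]
finger_gap: -0.002
gripper_force: 0.0
```

Call:
move_arm([
  {"dx": 0,"dy": 0,"dz": -0.1,"rx": 0,"ry": 0,"rz": 0},
  {"dx": 0,"dy": 0,"dz": -0.1,"rx": 0,"ry": 0,"rz": 0},
  {"dx": 0,"dy": 0,"dz": -0.1,"rx": 0,"ry": 0,"rz": 0},
  {"dx": 0,"dy": 0,"dz": -0.08,"rx": 0,"ry": 0,"rz": 0},
  {"dx": 0,"dy": 0,"dz": -0.04,"rx": 0,"ry": 0,"rz": 0},
  {"dx": 0,"dy": 0,"dz": -0.03,"rx": 0,"ry": 0,"rz": 0},
  {"dx": 0,"dy": 0,"dz": -0.02,"rx": 0,"ry": 0,"rz": 0},
  {"dx": 0,"dy": 0,"dz": -0.02,"rx": 0,"ry": 0,"rz": 0},
  {"dx": 0,"dy": 0,"dz": 0,"rx": 0,"ry": 0,"rz": 0},
  {"dx": 0,"dy": 0,"dz": 0,"rx": 0,"ry": 0,"rz": 0},
])

```text
t: 5.1
tcp_pos: [0.4775, -0.04, 0.0014]
tool_rot: [1.0, 0.013, 0.0, 0.0]
force: [0.1, -1.2, 0.6]
finger_gap: 0.001
gripper_force: 0.0
```

Call:
move_arm([
  {"dx": 0,"dy": 0,"dz": -0.02,"rx": 0,"ry": 0,"rz": 0},
  {"dx": 0,"dy": 0,"dz": -0.02,"rx": 0,"ry": 0,"rz": 0},
  {"dx": 0,"dy": 0,"dz": -0.02,"rx": 0,"ry": 0,"rz": 0},
  {"dx": 0,"dy": 0,"dz": 0,"rx": 0,"ry": 0,"rz": 0},
  {"dx": 0,"dy": 0,"dz": 0,"rx": 0,"ry": 0,"rz": 0},
  {"dx": 0,"dy": 0,"dz": 0,"rx": 0,"ry": 0,"rz": 0},
  {"dx": 0,"dy": 0,"dz": 0,"rx": 0,"ry": 0,"rz": 0},
  {"dx": 0,"dy": 0,"dz": 0,"rx": 0,"ry": 0,"rz": 0},
  {"dx": 0,"dy": 0,"dz": 0,"rx": 0,"ry": 0,"rz": 0},
  {"dx": 0,"dy": 0,"dz": 0,"rx": 0,"ry": 0,"rz": 0},
])

```text
t: 6.35
tcp_pos: [0.4775, -0.0399, -0.0001]
tool_rot: [1.0, 0.013, 0.0, 0.0]
force: [-0.5, -0.1, -1.1]
finger_gap: 0.0
gripper_force: 0.0
```

Call:
move_arm([
  {"dx": 0,"dy": 0,"dz": -0.03,"rx": 0,"ry": 0,"rz": 0},
  {"dx": 0,"dy": 0,"dz": -0.03,"rx": 0,"ry": 0,"rz": 0},
  {"dx": 0,"dy": 0,"dz": 0,"rx": 0,"ry": 0,"rz": 0},
  {"dx": 0,"dy": 0,"dz": 0,"rx": 0,"ry": 0,"rz": 0},
  {"dx": 0,"dy": 0,"dz": 0,"rx": 0,"ry": 0,"rz": 0},
  {"dx": 0,"dy": 0,"dz": 0,"rx": 0,"ry": 0,"rz": 0},
  {"dx": 0,"dy": 0,"dz": 0,"rx": 0,"ry": 0,"rz": 0},
  {"dx": 0,"dy": 0,"dz": 0,"rx": 0,"ry": 0,"rz": 0},
  {"dx": 0,"dy": 0,"dz": 0,"rx": 0,"ry": 0,"rz": 0},
  {"dx": 0,"dy": 0,"dz": 0,"rx": 0,"ry": 0,"rz": 0},
])

```text
t: 7.6
tcp_pos: [0.4775, -0.0399, -0.0016]
tool_rot: [1.0, 0.013, -0.0, -0.0]
force: [1.1, -0.0, 0.8]
finger_gap: 0.003
gripper_force: 0.0
```

```bash
python3 - <<'E'
from h import *
snap('wrist','w1.png'); s=sensors.sense(); print(s['force'],s['tcp_pos'],s['ft_torque'])
E
```

```text
[ 1.20409115  0.275501   -0.3236388 ] [ 0.47752432 -0.03995067 -0.00162563] [ 0.01624297 -0.00817573 -0.05089995]
```

View pics/w1.png

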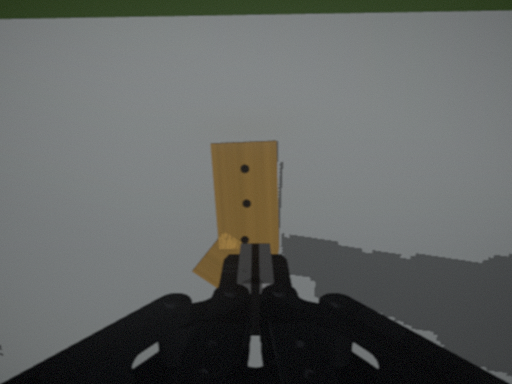

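The fingertips, at about (255,245), are over the bend end of the limb. The plate's end corners are at (212,143) and (277,140). There is no contact yet, so I'll keep going down.

Call:
move_arm([
  {"dx": 0,"dy": 0,"dz": -0.03,"rx": 0,"ry": 0,"rz": 0},
  {"dx": 0,"dy": 0,"dz": -0.03,"rx": 0,"ry": 0,"rz": 0},
  {"dx": 0,"dy": 0,"dz": -0.02,"rx": 0,"ry": 0,"rz": 0},
  {"dx": 0,"dy": 0,"dz": 0,"rx": 0,"ry": 0,"rz": 0},
  {"dx": 0,"dy": 0,"dz": 0,"rx": 0,"ry": 0,"rz": 0},
  {"dx": 0,"dy": 0,"dz": 0,"rx": 0,"ry": 0,"rz": 0},
  {"dx": 0,"dy": 0,"dz": 0,"rx": 0,"ry": 0,"rz": 0},
  {"dx": 0,"dy": 0,"dz": 0,"rx": 0,"ry": 0,"rz": 0},
  {"dx": 0,"dy": 0,"dz": 0,"rx": 0,"ry": 0,"rz": 0},
  {"dx": 0,"dy": 0,"dz": 0,"rx": 0,"ry": 0,"rz": 0},
])

```text
t: 8.9
tcp_pos: [0.4775, -0.0399, -0.0036]
tool_rot: [1.0, 0.013, -0.0, -0.0]
force: [0.4, -0.1, -0.3]
finger_gap: 0.001
gripper_force: 0.0
```

```bash
python3 - <<'E'
from h import *
print(px2w('wrist',[(212,143),(277,140),(280,250),(218,232),(193,270)],.0025).round(4))
print(px2w('wrist',[(0,19),(511,10)],0).round(4))
E
```

```text
[[ 0.5301 -0.0171  0.0025]
 [ 0.5324 -0.0481  0.0025]
 [ 0.4749 -0.0523  0.0025]
 [ 0.4842 -0.0197  0.0025]
 [ 0.4618 -0.0062  0.0025]]
[[ 0.5815  0.0754  0.    ]
 [ 0.591  -0.1474  0.    ]]
```

Call:
move_arm([
  {"dx": 0,"dy": 0,"dz": -0.03,"rx": 0,"ry": 0,"rz": 0},
  {"dx": 0,"dy": 0,"dz": -0.03,"rx": 0,"ry": 0,"rz": 0},
  {"dx": 0,"dy": 0,"dz": -0.03,"rx": 0,"ry": 0,"rz": 0},
  {"dx": 0,"dy": 0,"dz": -0.02,"rx": 0,"ry": 0,"rz": 0},
  {"dx": 0,"dy": 0,"dz": 0,"rx": 0,"ry": 0,"rz": 0},
  {"dx": 0,"dy": 0,"dz": 0,"rx": 0,"ry": 0,"rz": 0},
  {"dx": 0,"dy": 0,"dz": 0,"rx": 0,"ry": 0,"rz": 0},
  {"dx": 0,"dy": 0,"dz": 0,"rx": 0,"ry": 0,"rz": 0},
  {"dx": 0,"dy": 0,"dz": 0,"rx": 0,"ry": 0,"rz": 0},
  {"dx": 0,"dy": 0,"dz": 0,"rx": 0,"ry": 0,"rz": 0},
])

```text
t: 10.15
tcp_pos: [0.4775, -0.0399, -0.0064]
tool_rot: [1.0, 0.013, 0.0, 0.0]
force: [-0.2, -0.3, 0.1]
finger_gap: 0.0
gripper_force: 0.0
```

```bash
python3 - <<'E'
from h import *
m=cams.camera_model('wrist');E=np.array(m['extrinsics']);print('cam',-E[:3,:3].T@E[:3,3], E[2,:3])
s=sensors.sense();p=s['tcp_pos']
for dx in (0,.011):
  for dz in (0,.01,.02):
    c=E[:3,:3]@(p+[dx,0,dz])+E[:3,3]; print(dx,dz,c[:2]/c[2]*m['fx']+[m['cx'],m['cy']])
im=cams.snapshot('wrist'); cv2.imwrite('pics/w2.png',cv2.resize(im[120:310,150:370,::-1],None,fx=3,fy=3,interpolation=cv2.INTER_CUBIC))
E
```

```text
cam [ 0.55335582 -0.03698968  0.16172543] [-0.29425116 -0.0079354  -0.95569518]
0 0 [256.58537664 239.95762364]
0 0.01 [256.68010612 248.03722664]
0 0.02 [256.78588548 257.05928862]
0.011 0 [257.16965058 220.96554606]
0.011 0.01 [257.29899304 228.13227411]
0.011 0.02 [257.44372689 236.15182309]
```

View pics/w2.png

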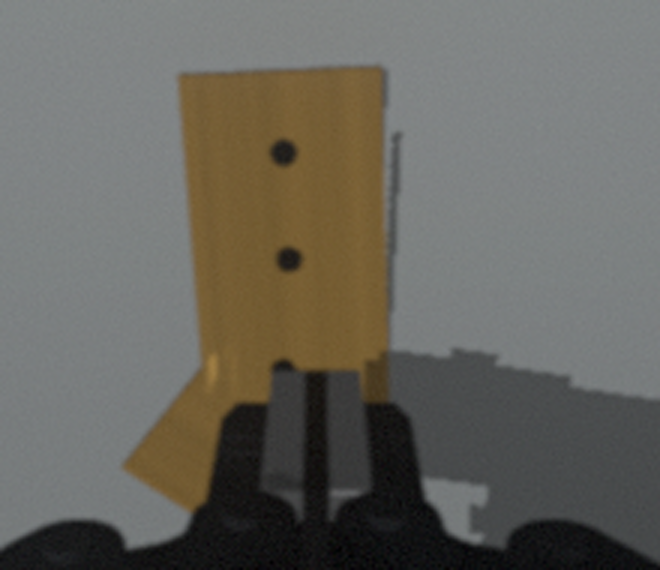

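The tip shadow suggests the fingertips are still about 8 mm above the plate, with the tips sitting behind the nominal TCP. I'll shift a few mm towards the plate's axis and go on down.

Call:
move_arm([
  {"dx": 0.1,"dy": 0.1,"dz": 0,"rx": 0,"ry": 0,"rz": 0},
  {"dx": 0.06,"dy": 0.02,"dz": -0.04,"rx": 0,"ry": 0,"rz": 0},
  {"dx": 0,"dy": 0,"dz": -0.04,"rx": 0,"ry": 0,"rz": 0},
  {"dx": 0,"dy": 0,"dz": -0.04,"rx": 0,"ry": 0,"rz": 0},
  {"dx": 0,"dy": 0,"dz": -0.04,"rx": 0,"ry": 0,"rz": 0},
  {"dx": 0,"dy": 0,"dz": 0,"rx": 0,"ry": 0,"rz": 0},
  {"dx": 0,"dy": 0,"dz": 0,"rx": 0,"ry": 0,"rz": 0},
  {"dx": 0,"dy": 0,"dz": 0,"rx": 0,"ry": 0,"rz": 0},
  {"dx": 0,"dy": 0,"dz": 0,"rx": 0,"ry": 0,"rz": 0},
  {"dx": 0,"dy": 0,"dz": 0,"rx": 0,"ry": 0,"rz": 0},
])

```text
t: 11.45
tcp_pos: [0.4815, -0.0369, -0.0104]
tool_rot: [1.0, 0.013, 0.0, 0.0]
force: [-0.3, -0.5, 0.1]
finger_gap: -0.002
gripper_force: 0.0
```

Call:
move_arm([
  {"dx": 0,"dy": 0,"dz": -0.04,"rx": 0,"ry": 0,"rz": 0},
  {"dx": 0,"dy": 0,"dz": -0.04,"rx": 0,"ry": 0,"rz": 0},
  {"dx": 0,"dy": 0,"dz": -0.04,"rx": 0,"ry": 0,"rz": 0},
  {"dx": 0,"dy": 0,"dz": 0,"rx": 0,"ry": 0,"rz": 0},
  {"dx": 0,"dy": 0,"dz": 0,"rx": 0,"ry": 0,"rz": 0},
  {"dx": 0,"dy": 0,"dz": 0,"rx": 0,"ry": 0,"rz": 0},
  {"dx": 0,"dy": 0,"dz": 0,"rx": 0,"ry": 0,"rz": 0},
  {"dx": 0,"dy": 0,"dz": 0,"rx": 0,"ry": 0,"rz": 0},
  {"dx": 0,"dy": 0,"dz": 0,"rx": 0,"ry": 0,"rz": 0},
  {"dx": 0,"dy": 0,"dz": 0,"rx": 0,"ry": 0,"rz": 0},
])

```text
t: 12.7
tcp_pos: [0.4815, -0.037, -0.0134]
tool_rot: [1.0, 0.013, 0.0, 0.0]
force: [0.0, 1.0, -0.2]
finger_gap: 0.001
gripper_force: 0.0
```

Call:
move_arm([
  {"dx": 0,"dy": 0,"dz": -0.04,"rx": 0,"ry": 0,"rz": 0},
  {"dx": 0,"dy": 0,"dz": -0.04,"rx": 0,"ry": 0,"rz": 0},
  {"dx": 0,"dy": 0,"dz": -0.04,"rx": 0,"ry": 0,"rz": 0},
  {"dx": 0,"dy": 0,"dz": 0,"rx": 0,"ry": 0,"rz": 0},
  {"dx": 0,"dy": 0,"dz": 0,"rx": 0,"ry": 0,"rz": 0},
  {"dx": 0,"dy": 0,"dz": 0,"rx": 0,"ry": 0,"rz": 0},
  {"dx": 0,"dy": 0,"dz": 0,"rx": 0,"ry": 0,"rz": 0},
  {"dx": 0,"dy": 0,"dz": 0,"rx": 0,"ry": 0,"rz": 0},
  {"dx": 0,"dy": 0,"dz": 0,"rx": 0,"ry": 0,"rz": 0},
  {"dx": 0,"dy": 0,"dz": 0,"rx": 0,"ry": 0,"rz": 0},
])

```text
t: 13.95
tcp_pos: [0.4815, -0.037, -0.0164]
tool_rot: [1.0, 0.013, 0.0, 0.0]
force: [0.9, 0.2, 0.0]
finger_gap: -0.002
gripper_force: 0.0
```

```bash
python3 - <<'E'
from h import *
s=sensors.sense();p=s['tcp_pos'];m=cams.camera_model('side');E=np.array(m['extrinsics'])
for dz in (0,.02,.04):
    c=E[:3,:3]@(p+[0,0,dz])+E[:3,3]; print(dz,c[:2]/c[2]*m['fx']+[m['cx'],m['cy']])
a=cams.snapshot('side');b=cams.snapshot('wrist')
A=cv2.resize(a[150:260,200:320,::-1],(480,440),interpolation=cv2.INTER_CUBIC)
B=cv2.resize(b[180:310,210:300,::-1],(305,440),interpolation=cv2.INTER_CUBIC)
cv2.imwrite('pics/s2.png',np.hstack([A,B]))
E
```

```text
0 [256.87641273 210.26314027]
0.02 [256.83602351 205.46581822]
0.04 [256.79484962 200.57529415]
```

View pics/s2.png

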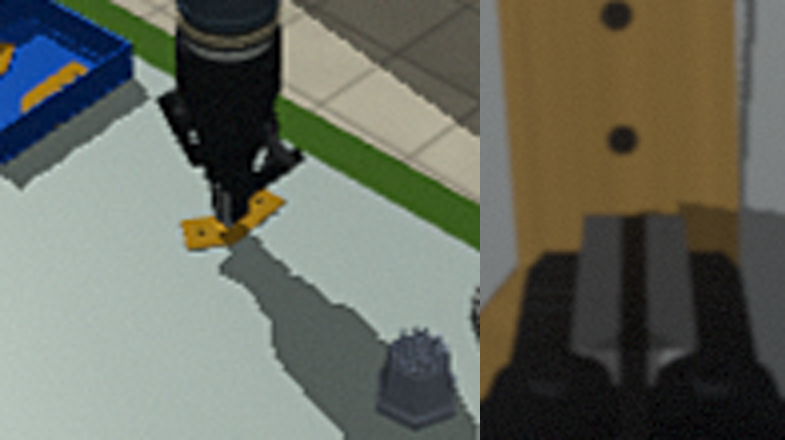

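The side view shows the tips just above the plate, at row 205.5, so the real tip is about 19–20 mm behind the reported TCP. I'll take small steps down from here.

Call:
move_arm([
  {"dx": 0,"dy": 0,"dz": -0.02,"rx": 0,"ry": 0,"rz": 0},
  {"dx": 0,"dy": 0,"dz": -0.02,"rx": 0,"ry": 0,"rz": 0},
  {"dx": 0,"dy": 0,"dz": -0.02,"rx": 0,"ry": 0,"rz": 0},
  {"dx": 0,"dy": 0,"dz": 0,"rx": 0,"ry": 0,"rz": 0},
  {"dx": 0,"dy": 0,"dz": 0,"rx": 0,"ry": 0,"rz": 0},
  {"dx": 0,"dy": 0,"dz": 0,"rx": 0,"ry": 0,"rz": 0},
  {"dx": 0,"dy": 0,"dz": 0,"rx": 0,"ry": 0,"rz": 0},
  {"dx": 0,"dy": 0,"dz": 0,"rx": 0,"ry": 0,"rz": 0},
  {"dx": 0,"dy": 0,"dz": 0,"rx": 0,"ry": 0,"rz": 0},
  {"dx": 0,"dy": 0,"dz": 0,"rx": 0,"ry": 0,"rz": 0},
])

```text
t: 15.3
tcp_pos: [0.4815, -0.037, -0.0179]
tool_rot: [1.0, 0.013, 0.0, 0.0]
force: [0.3, 0.1, -0.1]
finger_gap: 0.003
gripper_force: 0.0
```

Call:
move_arm([
  {"dx": 0,"dy": 0,"dz": -0.02,"rx": 0,"ry": 0,"rz": 0},
  {"dx": 0,"dy": 0,"dz": -0.02,"rx": 0,"ry": 0,"rz": 0},
  {"dx": 0,"dy": 0,"dz": -0.02,"rx": 0,"ry": 0,"rz": 0},
  {"dx": 0,"dy": 0,"dz": -0.02,"rx": 0,"ry": 0,"rz": 0},
  {"dx": 0,"dy": 0,"dz": 0,"rx": 0,"ry": 0,"rz": 0},
  {"dx": 0,"dy": 0,"dz": 0,"rx": 0,"ry": 0,"rz": 0},
  {"dx": 0,"dy": 0,"dz": 0,"rx": 0,"ry": 0,"rz": 0},
  {"dx": 0,"dy": 0,"dz": 0,"rx": 0,"ry": 0,"rz": 0},
  {"dx": 0,"dy": 0,"dz": 0,"rx": 0,"ry": 0,"rz": 0},
  {"dx": 0,"dy": 0,"dz": 0,"rx": 0,"ry": 0,"rz": 0},
])

```text
t: 16.55
tcp_pos: [0.4815, -0.0369, -0.0199]
tool_rot: [1.0, 0.013, -0.0, -0.0]
force: [0.1, 0.6, 0.1]
finger_gap: 0.001
gripper_force: 0.0
```

Call:
move_arm([
  {"dx": 0,"dy": 0,"dz": -0.04,"rx": 0,"ry": 0,"rz": 0},
  {"dx": 0,"dy": 0,"dz": -0.04,"rx": 0,"ry": 0,"rz": 0},
  {"dx": 0,"dy": 0,"dz": -0.02,"rx": 0,"ry": 0,"rz": 0},
  {"dx": 0,"dy": 0,"dz": 0,"rx": 0,"ry": 0,"rz": 0},
  {"dx": 0,"dy": 0,"dz": 0,"rx": 0,"ry": 0,"rz": 0},
  {"dx": 0,"dy": 0,"dz": 0,"rx": 0,"ry": 0,"rz": 0},
  {"dx": 0,"dy": 0,"dz": 0,"rx": 0,"ry": 0,"rz": 0},
  {"dx": 0,"dy": 0,"dz": 0,"rx": 0,"ry": 0,"rz": 0},
  {"dx": 0,"dy": 0,"dz": 0,"rx": 0,"ry": 0,"rz": 0},
  {"dx": 0,"dy": 0,"dz": 0,"rx": 0,"ry": 0,"rz": 0},
])

```text
t: 17.8
tcp_pos: [0.4815, -0.0369, -0.0224]
tool_rot: [1.0, 0.013, 0.0, -0.0]
force: [0.4, -0.2, -0.6]
finger_gap: -0.001
gripper_force: 0.0
```

Call:
move_arm([
  {"dx": 0,"dy": 0,"dz": -0.02,"rx": 0,"ry": 0,"rz": 0},
  {"dx": 0,"dy": 0,"dz": -0.02,"rx": 0,"ry": 0,"rz": 0},
  {"dx": 0,"dy": 0,"dz": -0.02,"rx": 0,"ry": 0,"rz": 0},
  {"dx": 0,"dy": 0,"dz": -0.02,"rx": 0,"ry": 0,"rz": 0},
  {"dx": 0,"dy": 0,"dz": -0.02,"rx": 0,"ry": 0,"rz": 0},
  {"dx": 0,"dy": 0,"dz": -0.02,"rx": 0,"ry": 0,"rz": 0},
  {"dx": 0,"dy": 0,"dz": 0,"rx": 0,"ry": 0,"rz": 0},
  {"dx": 0,"dy": 0,"dz": 0,"rx": 0,"ry": 0,"rz": 0},
  {"dx": 0,"dy": 0,"dz": 0,"rx": 0,"ry": 0,"rz": 0},
  {"dx": 0,"dy": 0,"dz": 0,"rx": 0,"ry": 0,"rz": 0},
])

```text
t: 19.05
tcp_pos: [0.4816, -0.037, -0.0228]
tool_rot: [1.0, 0.013, 0.001, 0.0]
force: [-3.5, 0.2, 25.7]
finger_gap: 0.0
gripper_force: 12.9
```

```bash
python3 - <<'E'
from h import *
s=sensors.sense();print(s['force'],s['tau'],s['tcp_pos'],s['q'])
a=cams.snapshot('side');b=cams.snapshot('wrist')
A=cv2.resize(a[180:225,230:290,::-1],(480,360),interpolation=cv2.INTER_CUBIC)
B=cv2.resize(b[180:310,210:300,::-1],(250,360),interpolation=cv2.INTER_CUBIC)
cv2.imwrite('pics/s3.png',np.hstack([A,B]))
E
```

```text
[-3.4944254   0.23859421 25.72496919] [-1.30914110e-01 -2.84636343e+01 -4.30130839e+00  5.92997018e-02
 -9.84304659e-01 -2.17773762e-03] [ 0.48160316 -0.03695589 -0.02275049] [-3.08407159e-01  7.56615012e-01  1.93930065e+00 -1.86459170e-04
  4.43930889e-01  1.23647918e+00]
```

View pics/s3.png

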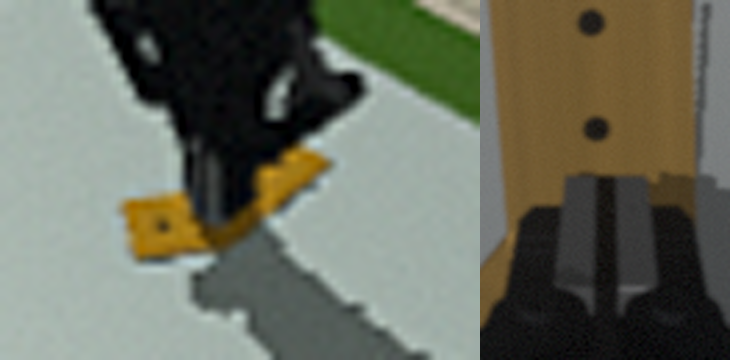

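Contact: 25.7 N at TCP z ≈ −0.0228, with the fingertips resting on the limb. The stiffness is about 10 N/mm, so I'll ease off to about 13 N and slide outward.

Call:
move_arm([
  {"dx": 0,"dy": 0,"dz": 0.045,"rx": 0,"ry": 0,"rz": 0},
  {"dx": 0.2,"dy": 0.008,"dz": 0,"rx": 0,"ry": 0,"rz": 0},
  {"dx": 0.4,"dy": 0.016,"dz": 0,"rx": 0,"ry": 0,"rz": 0},
  {"dx": 0.5,"dy": 0.02,"dz": 0,"rx": 0,"ry": 0,"rz": 0},
  {"dx": 0.5,"dy": 0.02,"dz": 0,"rx": 0,"ry": 0,"rz": 0},
  {"dx": 0.5,"dy": 0.02,"dz": 0,"rx": 0,"ry": 0,"rz": 0},
  {"dx": 0.5,"dy": 0.02,"dz": 0,"rx": 0,"ry": 0,"rz": 0},
  {"dx": 0.3,"dy": 0.012,"dz": 0,"rx": 0,"ry": 0,"rz": 0},
  {"dx": 0.1,"dy": 0.004,"dz": 0,"rx": 0,"ry": 0,"rz": 0},
  {"dx": 0,"dy": 0,"dz": 0,"rx": 0,"ry": 0,"rz": 0},
])

```text
t: 20.4
tcp_pos: [0.5557, -0.0338, -0.0226]
tool_rot: [1.0, 0.013, -0.001, -0.0]
force: [-4.3, 0.2, 13.5]
finger_gap: 0.002
gripper_force: 6.9
```

```bash
cat > plate.py <<'E'
from h import *
b=cams.snapshot('wrist')
cv2.imwrite('pics/wl.png',b[:,:,::-1])
im=b.astype(int);m=((im[...,0]-im[...,2])>50).astype(np.uint8)
cn=max(cv2.findContours(m,0,2)[0],key=cv2.contourArea)
uv=cv2.approxPolyDP(cn,3,True)[:,0].astype(float);print(np.c_[uv,px2w('wrist',uv,.0025)].round(4))
g=(im[...,1]-im[...,0]>8)&(im[...,1]-im[...,2]>15)
for u in (100,400):
    r=np.where(g[:,u])[0]; q=px2w('wrist',[(u,r.min()-.5),(u,r.max()+.5)],0) if len(r) else None
    print(u,(r.min(),r.max()) if len(r) else None,q)
E
python3 plate.py
```

```text
[[ 2.850e+02  1.570e+02  6.060e-01 -4.440e-02  2.500e-03]
 [ 2.110e+02  1.600e+02  6.038e-01 -1.280e-02  2.500e-03]
 [ 2.200e+02  2.650e+02  5.538e-01 -1.650e-02  2.500e-03]
 [ 1.920e+02  3.010e+02  5.338e-01 -2.700e-03  2.500e-03]
 [ 2.110e+02  2.960e+02  5.368e-01 -1.210e-02  2.500e-03]
 [ 2.180e+02  2.860e+02  5.425e-01 -1.550e-02  2.500e-03]
 [ 2.230e+02  2.590e+02  5.570e-01 -1.790e-02  2.500e-03]
 [ 2.290e+02  2.530e+02  5.601e-01 -2.070e-02  2.500e-03]
 [ 2.380e+02  2.530e+02  5.603e-01 -2.490e-02  2.500e-03]
 [ 2.410e+02  2.420e+02  5.659e-01 -2.620e-02  2.500e-03]
 [ 2.670e+02  2.410e+02  5.667e-01 -3.820e-02  2.500e-03]
 [ 2.730e+02  2.520e+02  5.612e-01 -4.120e-02  2.500e-03]
 [ 2.850e+02  2.540e+02  5.603e-01 -4.680e-02  2.500e-03]]
100 (np.int64(98), np.int64(200)) [[0.62819564 0.03299779 0.        ]
 [0.58344506 0.0378191  0.        ]]
400 (np.int64(93), np.int64(196)) [[ 0.63353549 -0.09041299  0.        ]
 [ 0.58902311 -0.09730033  0.        ]]
```

Call:
move_arm([
  {"dx": 0.3,"dy": 0.012,"dz": 0,"rx": 0,"ry": 0,"rz": 0},
  {"dx": 0.5,"dy": 0.02,"dz": 0,"rx": 0,"ry": 0,"rz": 0},
  {"dx": 0.5,"dy": 0.02,"dz": 0,"rx": 0,"ry": 0,"rz": 0},
  {"dx": 0.5,"dy": 0.02,"dz": 0,"rx": 0,"ry": 0,"rz": 0},
  {"dx": 0.3,"dy": 0.012,"dz": 0,"rx": 0,"ry": 0,"rz": 0},
  {"dx": 0.08,"dy": 0,"dz": 0,"rx": 0,"ry": 0,"rz": 0},
  {"dx": 0,"dy": 0,"dz": 0,"rx": 0,"ry": 0,"rz": 0},
  {"dx": 0,"dy": 0,"dz": 0.15,"rx": 0,"ry": 0,"rz": 0},
  {"dx": 0,"dy": 0,"dz": 0.8,"rx": 0,"ry": 0,"rz": 0},
  {"dx": 0,"dy": 0,"dz": 0.8,"rx": 0,"ry": 0,"rz": 0},
])

```text
t: 21.7
tcp_pos: [0.6111, -0.0319, 0.0207]
tool_rot: [1.0, 0.013, 0.0, 0.0]
force: [0.6, 0.0, -0.3]
finger_gap: 0.0
gripper_force: 0.0
```

```bash
python3 plate.py
```

```text
[[ 2.770e+02  1.440e+02  6.624e-01 -4.240e-02  2.500e-03]
 [ 2.210e+02  1.470e+02  6.599e-01 -1.110e-02  2.500e-03]
 [ 2.270e+02  2.290e+02  6.105e-01 -1.460e-02  2.500e-03]
 [ 2.040e+02  2.590e+02  5.902e-01 -4.000e-04  2.500e-03]
 [ 2.190e+02  2.690e+02  5.835e-01 -9.700e-03  2.500e-03]
 [ 2.290e+02  2.530e+02  5.947e-01 -1.590e-02  2.500e-03]
 [ 2.390e+02  2.520e+02  5.955e-01 -2.200e-02  2.500e-03]
 [ 2.410e+02  2.420e+02  6.022e-01 -2.320e-02  2.500e-03]
 [ 2.680e+02  2.420e+02  6.027e-01 -3.970e-02  2.500e-03]
 [ 2.710e+02  2.530e+02  5.953e-01 -4.180e-02  2.500e-03]
 [ 2.800e+02  2.440e+02  6.015e-01 -4.700e-02  2.500e-03]]
100 (np.int64(185), np.int64(264)) [[0.63562217 0.06013448 0.        ]
 [0.58330431 0.06563937 0.        ]]
400 (np.int64(185), np.int64(260)) [[ 0.64029889 -0.11590188  0.        ]
 [ 0.59105272 -0.12337613  0.        ]]
```

The plate overhangs by about 29 mm: its end is at x ≈ 0.661 and the edge at ≈ 0.631, and it is yawed about 4°. Next I'll open the fingers partway, go out over the end and down beside it.

Call:
move_arm([
  {"dx": 0.5,"dy": 0.1,"dz": 0,"rx": 0,"ry": 0,"rz": 0.083},
  {"dx": 0.5,"dy": 0.06,"dz": 0,"rx": 0,"ry": 0,"rz": 0},
  {"dx": 0.44,"dy": 0,"dz": 0,"rx": 0,"ry": 0,"rz": 0},
  {"dx": 0,"dy": 0,"dz": 0,"rx": 0,"ry": 0,"rz": 0},
  {"dx": 0,"dy": 0,"dz": -0.4,"rx": 0,"ry": 0,"rz": 0},
  {"dx": 0,"dy": 0,"dz": -0.5,"rx": 0,"ry": 0,"rz": 0},
  {"dx": 0,"dy": 0,"dz": -0.5,"rx": 0,"ry": 0,"rz": 0},
  {"dx": 0,"dy": 0,"dz": -0.5,"rx": 0,"ry": 0,"rz": 0},
  {"dx": 0,"dy": 0,"dz": -0.3,"rx": 0,"ry": 0,"rz": 0},
  {"dx": 0,"dy": 0,"dz": -0.07,"rx": 0,"ry": 0,"rz": 0},
], claw=62)

```text
t: 23.0
tcp_pos: [0.6466, -0.0278, -0.0381]
tool_rot: [0.999, 0.035, -0.001, -0.0]
force: [-0.1, -0.7, 0.2]
finger_gap: 0.623
gripper_force: 0.0
```

```bash
python3 plate.py | head -3
```

```text
[[ 2.190e+02  2.510e+02  6.590e-01 -1.110e-02  2.500e-03]
 [ 2.220e+02  2.670e+02  6.516e-01 -1.270e-02  2.500e-03]
 [ 2.880e+02  2.850e+02  6.450e-01 -4.130e-02  2.500e-03]
```

View pics/wl.png

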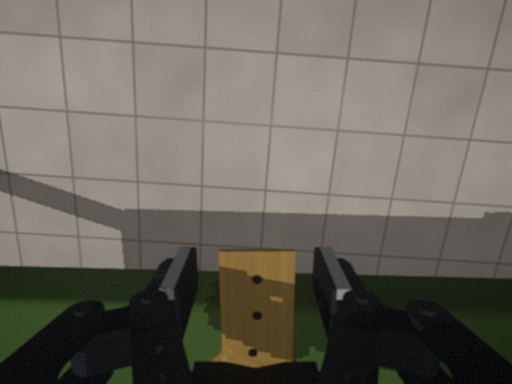

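The pads, at columns 197 and 315, straddle the plate (219–296) and are centred on it; the plate's end is at row 251. Closing.

Call:
move_arm([
  {"dx": 0,"dy": 0,"dz": 0.12,"rx": 0,"ry": 0,"rz": 0},
  {"dx": 0,"dy": 0,"dz": 0,"rx": 0,"ry": 0,"rz": 0},
  {"dx": 0,"dy": 0,"dz": 0,"rx": 0,"ry": 0,"rz": 0},
  {"dx": 0,"dy": 0,"dz": 0,"rx": 0,"ry": 0,"rz": 0},
  {"dx": 0,"dy": 0,"dz": 0,"rx": 0,"ry": 0,"rz": 0},
  {"dx": 0,"dy": 0,"dz": 0,"rx": 0,"ry": 0,"rz": 0},
  {"dx": 0,"dy": 0,"dz": 0,"rx": 0,"ry": 0,"rz": 0},
  {"dx": 0,"dy": 0,"dz": 0,"rx": 0,"ry": 0,"rz": 0},
  {"dx": 0,"dy": 0,"dz": 0,"rx": 0,"ry": 0,"rz": 0},
  {"dx": 0,"dy": 0,"dz": 0,"rx": 0,"ry": 0,"rz": 0},
], claw=0, newtons=50)

```text
t: 24.3
tcp_pos: [0.6477, -0.0279, -0.0336]
tool_rot: [0.999, 0.035, 0.001, 0.0]
force: [-0.4, -0.0, 4.8]
finger_gap: 0.352
gripper_force: 49.4
```

Call:
move_arm([
  {"dx": 0,"dy": 0,"dz": 0.2,"rx": 0,"ry": 0,"rz": 0},
  {"dx": 0,"dy": 0,"dz": 0.3,"rx": 0,"ry": 0,"rz": 0},
  {"dx": 0,"dy": 0,"dz": 0.5,"rx": 0,"ry": 0,"rz": 0},
  {"dx": 0,"dy": 0,"dz": 0.5,"rx": 0,"ry": 0,"rz": 0},
  {"dx": 0,"dy": 0,"dz": 0.5,"rx": 0,"ry": 0,"rz": 0},
  {"dx": 0,"dy": 0,"dz": 0.5,"rx": 0,"ry": 0,"rz": 0},
  {"dx": 0,"dy": 0,"dz": 0.5,"rx": 0,"ry": 0,"rz": 0},
  {"dx": 0,"dy": 0.3,"dz": 0.5,"rx": 0,"ry": 0,"rz": 0},
  {"dx": 0,"dy": 0.5,"dz": 0.3,"rx": 0,"ry": 0,"rz": 0},
  {"dx": 0,"dy": 0.7,"dz": 0.2,"rx": 0,"ry": 0,"rz": 0},
])

```text
t: 25.55
tcp_pos: [0.6471, 0.0107, 0.0663]
tool_rot: [0.999, 0.034, 0.0, -0.0]
force: [0.2, 0.2, -0.0]
finger_gap: 0.346
gripper_force: 49.4
```

Call:
move_arm([
  {"dx": -0.3,"dy": 0.9,"dz": 0,"rx": 0,"ry": 0,"rz": 0},
  {"dx": -0.3,"dy": 0.9,"dz": 0,"rx": 0,"ry": 0,"rz": 0},
  {"dx": -0.3,"dy": 0.9,"dz": 0,"rx": 0,"ry": 0,"rz": 0},
  {"dx": -0.3,"dy": 0.9,"dz": 0,"rx": 0,"ry": 0,"rz": 0},
  {"dx": -0.3,"dy": 0.9,"dz": 0,"rx": 0,"ry": 0,"rz": 0},
  {"dx": -0.3,"dy": 0.9,"dz": 0,"rx": 0,"ry": 0,"rz": 0},
  {"dx": -0.3,"dy": 0.9,"dz": 0,"rx": 0,"ry": 0,"rz": 0},
  {"dx": -0.3,"dy": 0.9,"dz": 0,"rx": 0,"ry": 0,"rz": 0},
  {"dx": -0.3,"dy": 0.9,"dz": 0,"rx": 0,"ry": 0,"rz": 0},
  {"dx": -0.3,"dy": 0.9,"dz": 0,"rx": 0,"ry": 0,"rz": 0},
])

```text
t: 26.8
tcp_pos: [0.5715, 0.2361, 0.0658]
tool_rot: [0.999, 0.035, 0.0, -0.0]
force: [0.4, 1.3, -0.7]
finger_gap: 0.352
gripper_force: 49.4
```

Call:
move_arm([
  {"dx": -0.3,"dy": 0.9,"dz": 0,"rx": 0,"ry": 0,"rz": 0},
  {"dx": -0.3,"dy": 0.9,"dz": 0,"rx": 0,"ry": 0,"rz": 0},
  {"dx": -0.3,"dy": 0.9,"dz": 0,"rx": 0,"ry": 0,"rz": 0},
  {"dx": -0.3,"dy": 0.9,"dz": 0,"rx": 0,"ry": 0,"rz": 0},
  {"dx": -0.2,"dy": 0.8,"dz": 0,"rx": 0,"ry": 0,"rz": 0},
  {"dx": 0,"dy": 0.4,"dz": 0,"rx": 0,"ry": 0,"rz": 0},
  {"dx": 0,"dy": 0,"dz": 0,"rx": 0,"ry": 0,"rz": 0},
  {"dx": 0,"dy": 0,"dz": 0,"rx": 0,"ry": 0,"rz": 0},
  {"dx": 0,"dy": 0,"dz": 0,"rx": 0,"ry": 0,"rz": 0},
  {"dx": 0,"dy": 0,"dz": 0,"rx": 0,"ry": 0,"rz": 0},
])

```text
t: 28.05
tcp_pos: [0.5372, 0.354, 0.0657]
tool_rot: [0.999, 0.034, -0.0, 0.0]
force: [-0.4, -0.1, 0.3]
finger_gap: 0.345
gripper_force: 49.4
```

```bash
python3 - <<'E'
from h import *
w=cams.snapshot('wrist'); a=cams.snapshot('side')
A=cv2.resize(a[110:200,160:250,::-1],(384,384),interpolation=cv2.INTER_CUBIC)
cv2.imwrite('pics/b1.png',np.hstack([cv2.resize(w[:,100:,::-1],(412,384)),A]))
print(px2w('wrist',[(100+100*i,100*j+50) for j in range(3) for i in range(4)],.0055).round(3).tolist())
m=cams.camera_model('wrist');E=np.array(m['extrinsics'])
# where bin_left rim (top-camera estimate, biased +4mm) should appear
for q in [(.583,.434,.035),(.580,.300,.035),(.430,.300,.035),(.437,.436,.035),(.537,.370,.0055),(.537,.338,.0055)]:
    c=E[:3,:3]@np.array(q)+E[:3,3]; print(q,(c[:2]/c[2]*m['fx']+[m['cx'],m['cy']]).round(0))
E
```

```text
[[0.632, 0.459, 0.006], [0.636, 0.396, 0.006], [0.641, 0.334, 0.006], [0.645, 0.272, 0.006], [0.569, 0.463, 0.006], [0.574, 0.395, 0.006], [0.578, 0.327, 0.006], [0.583, 0.26, 0.006], [0.494, 0.467, 0.006], [0.499, 0.393, 0.005], [0.504, 0.319, 0.006], [0.509, 0.245, 0.006]]
(0.583, 0.434, 0.035) [126. 138.]
(0.58, 0.3, 0.035) [352. 158.]
(0.43, 0.3, 0.035) [320. 363.]
(0.437, 0.436, 0.035) [132. 344.]
(0.537, 0.37, 0.0055) [234. 204.]
(0.537, 0.338, 0.0055) [279. 207.]
```

View pics/b1.png

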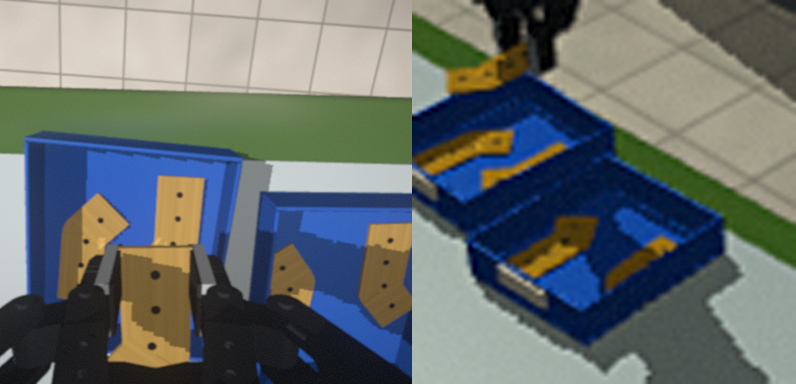

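The wrist view shows the plate held level, upper face up, over bin_left. The rim corners at (126,138) and (342,158) match the prediction. Lowering.

Call:
move_arm([
  {"dx": 0,"dy": 0.12,"dz": -0.2,"rx": 0,"ry": 0,"rz": 0},
  {"dx": 0,"dy": 0,"dz": -0.4,"rx": 0,"ry": 0,"rz": 0},
  {"dx": 0,"dy": 0,"dz": -0.5,"rx": 0,"ry": 0,"rz": 0},
  {"dx": 0,"dy": 0,"dz": -0.5,"rx": 0,"ry": 0,"rz": 0},
  {"dx": 0,"dy": 0,"dz": -0.5,"rx": 0,"ry": 0,"rz": 0},
  {"dx": 0,"dy": 0,"dz": -0.5,"rx": 0,"ry": 0,"rz": 0},
  {"dx": 0,"dy": 0,"dz": -0.4,"rx": 0,"ry": 0,"rz": 0},
  {"dx": 0,"dy": 0,"dz": -0.2,"rx": 0,"ry": 0,"rz": 0},
  {"dx": 0,"dy": 0,"dz": -0.06,"rx": 0,"ry": 0,"rz": 0},
  {"dx": 0,"dy": 0,"dz": 0,"rx": 0,"ry": 0,"rz": 0},
])

```text
t: 29.4
tcp_pos: [0.5373, 0.3578, -0.0155]
tool_rot: [0.999, 0.035, 0.0, -0.0]
force: [0.1, 0.3, -0.3]
finger_gap: 0.347
gripper_force: 49.4
```

Call:
move_arm([
  {"dx": 0,"dy": 0,"dz": -0.04,"rx": 0,"ry": 0,"rz": 0},
  {"dx": 0,"dy": 0,"dz": -0.04,"rx": 0,"ry": 0,"rz": 0},
  {"dx": 0,"dy": 0,"dz": -0.04,"rx": 0,"ry": 0,"rz": 0},
  {"dx": 0,"dy": 0,"dz": 0,"rx": 0,"ry": 0,"rz": 0},
  {"dx": 0,"dy": 0,"dz": 0,"rx": 0,"ry": 0,"rz": 0},
  {"dx": 0,"dy": 0,"dz": 0,"rx": 0,"ry": 0,"rz": 0},
  {"dx": 0,"dy": 0,"dz": 0,"rx": 0,"ry": 0,"rz": 0},
  {"dx": 0,"dy": 0,"dz": 0,"rx": 0,"ry": 0,"rz": 0},
  {"dx": 0,"dy": 0,"dz": 0,"rx": 0,"ry": 0,"rz": 0},
  {"dx": 0,"dy": 0,"dz": 0,"rx": 0,"ry": 0,"rz": 0},
])

```text
t: 30.65
tcp_pos: [0.537, 0.3577, -0.0188]
tool_rot: [0.999, 0.035, 0.0, -0.0]
force: [0.0, 0.2, -0.5]
finger_gap: 0.351
gripper_force: 49.4
```

Call:
move_arm([
  {"dx": 0,"dy": 0,"dz": -0.04,"rx": 0,"ry": 0,"rz": 0},
  {"dx": 0,"dy": 0,"dz": -0.04,"rx": 0,"ry": 0,"rz": 0},
  {"dx": 0,"dy": 0,"dz": -0.04,"rx": 0,"ry": 0,"rz": 0},
  {"dx": 0,"dy": 0,"dz": 0,"rx": 0,"ry": 0,"rz": 0},
  {"dx": 0,"dy": 0,"dz": 0,"rx": 0,"ry": 0,"rz": 0},
  {"dx": 0,"dy": 0,"dz": 0,"rx": 0,"ry": 0,"rz": 0},
  {"dx": 0,"dy": 0,"dz": 0,"rx": 0,"ry": 0,"rz": 0},
  {"dx": 0,"dy": 0,"dz": 0,"rx": 0,"ry": 0,"rz": 0},
  {"dx": 0,"dy": 0,"dz": 0,"rx": 0,"ry": 0,"rz": 0},
  {"dx": 0,"dy": 0,"dz": 0,"rx": 0,"ry": 0,"rz": 0},
])

```text
t: 31.9
tcp_pos: [0.5371, 0.3577, -0.02]
tool_rot: [0.999, 0.035, 0.0, 0.0]
force: [-1.4, -1.2, 10.4]
finger_gap: 0.349
gripper_force: 54.7
```

The fingertips have touched the stock plates, with the plate a few mm above them. I'll ease up slightly, open and check before leaving.

Call:
move_arm([
  {"dx": 0,"dy": 0,"dz": 0.03,"rx": 0,"ry": 0,"rz": 0},
  {"dx": 0,"dy": 0,"dz": 0,"rx": 0,"ry": 0,"rz": 0},
  {"dx": 0,"dy": 0,"dz": 0,"rx": 0,"ry": 0,"rz": 0},
  {"dx": 0,"dy": 0,"dz": 0,"rx": 0,"ry": 0,"rz": 0},
  {"dx": 0,"dy": 0,"dz": 0,"rx": 0,"ry": 0,"rz": 0},
  {"dx": 0,"dy": 0,"dz": 0,"rx": 0,"ry": 0,"rz": 0},
  {"dx": 0,"dy": 0,"dz": 0,"rx": 0,"ry": 0,"rz": 0},
  {"dx": 0,"dy": 0,"dz": 0.1,"rx": 0,"ry": 0,"rz": 0},
  {"dx": 0,"dy": 0,"dz": 0.3,"rx": 0,"ry": 0,"rz": 0},
  {"dx": 0,"dy": 0,"dz": 0.4,"rx": 0,"ry": 0,"rz": 0},
], claw=50)

```text
t: 33.15
tcp_pos: [0.537, 0.3576, -0.0004]
tool_rot: [0.999, 0.035, -0.0, 0.0]
force: [1.2, -0.3, -1.0]
finger_gap: 0.502
gripper_force: 0.0
```

Call:
move_arm([
  {"dx": 0,"dy": 0,"dz": 0.5,"rx": 0,"ry": 0,"rz": 0},
  {"dx": 0,"dy": 0,"dz": 0.5,"rx": 0,"ry": 0,"rz": 0},
  {"dx": 0,"dy": 0,"dz": 0.8,"rx": 0,"ry": 0,"rz": 0},
  {"dx": 0,"dy": 0,"dz": 0.8,"rx": 0,"ry": 0,"rz": 0},
  {"dx": 0,"dy": 0,"dz": 0.8,"rx": 0,"ry": 0,"rz": 0},
  {"dx": 0,"dy": 0,"dz": 0.8,"rx": 0,"ry": 0,"rz": 0},
  {"dx": 0,"dy": 0,"dz": 0.5,"rx": 0,"ry": 0,"rz": 0},
  {"dx": 0,"dy": 0,"dz": 0,"rx": 0,"ry": 0,"rz": 0},
  {"dx": 0,"dy": 0,"dz": 0,"rx": 0,"ry": 0,"rz": 0},
  {"dx": 0,"dy": 0,"dz": 0,"rx": 0,"ry": 0,"rz": 0},
])

```text
t: 34.4
tcp_pos: [0.5364, 0.3573, 0.1155]
tool_rot: [0.999, 0.035, -0.001, 0.0]
force: [-0.3, -0.3, -0.1]
finger_gap: 0.498
gripper_force: 0.0
```

```bash
python3 - <<'E'
from h import *
w=cams.snapshot('wrist'); a=cams.snapshot('side')
A=cv2.resize(a[110:200,160:250,::-1],(384,384),interpolation=cv2.INTER_CUBIC)
cv2.imwrite('pics/b2.png',np.hstack([cv2.resize(w[:,100:,::-1],(412,384)),A]))
E
```

```text
(no output)
```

View pics/b2.png

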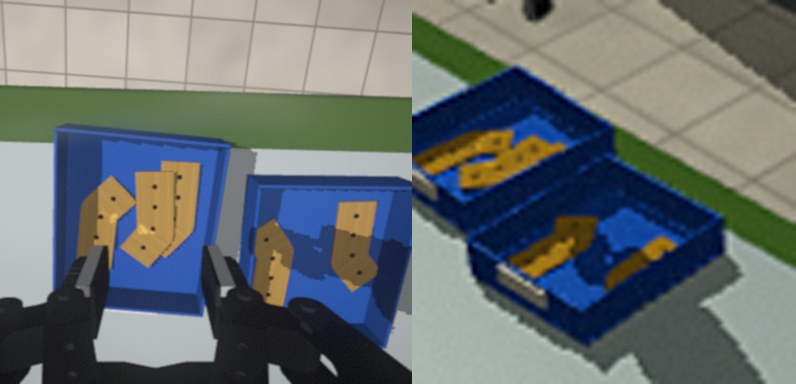

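The plate lies at about (155,210), holes up, on the stock plates near the middle of bin_left, and the gripper is clear of it. Handing in.

```bash
python3 -c "
from station import order
print(order.sign_off())"
```

```text
the job is handed in; nothing more can be done
None
```

The free left-hand plate was slid out over the bench edge, picked up there and placed right side up in the left-hand bin on its stock plates; it was let go a few mm above them because the fingertips touched first, and the job was handed in with no verdict shown.

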